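# Open the wide touch-latch cupboard

## Task

Open the wider of the two small bench cupboards: its door has a push-to-open catch, so press the door in at its free edge until the catch lets go and the door springs ajar by itself, then reach behind the door and push it on with the fingers until it stands wide open, about square to the cupboard or further. Leave the narrow cupboard shut and the bottle, stamp and vial standing where they are; nothing needs to be gripped or picked up.

Things in the scene. Friction and masses are not known exactly. Their poses are not given: they have to be found in the camera images.
- wide_cupboard: the wider cupboard: a grey box 120 deep (x) x 170 wide (y) x 115 high (z) mm, fixed to the desk, open at the front behind a white door. Origin at the centre of its underside, on the desk; its own x points from the front to the back, y to its left side, z up. Its front boards end at x = -60 mm; the door stands 10 mm in front of them. Two small vials stand well inside.
- wide_door (a joint): angle of the wide cupboard's door about an upright hinge at its left end (+y of the cupboard). 0 = shut and caught; negative = pressed in (hard stop about -0.049); positive = opening towards the robot, up to 1.75. Pressed in past about -0.035 and let go, a spring throws it to about 0.65 (ajar). Beyond that it turns with light friction and stays where it is left.
- wide_door_press (a point): the press mark, a flat grey 22 mm disc on the wide door's front face, 140 mm from the hinge, 30 mm from the free end, 78 mm above the desk. Pressed here along the cupboard's +x, the catch lets go after 5 mm at about 2 to 4 N (7 mm: hard stop; pressing to 10 N is harmless). The door is 170 wide, 12 thick, its top 108 mm above the desk. The mark moves with the door.
- wide_door_hinge (a point): point on the wide door's hinge axis at the door's top edge, 108 mm above the desk, on the plane of its inner face (70 mm in front of the cupboard's origin, 85 mm to its left).
- wide_door_edge (a point): the free top corner of the wide door on its inner face, 170 mm from the hinge. It moves with the door. A 30 mm steel striker stands on the inner face near the free end, low down, 25 to 35 mm above the desk.
- narrow_cupboard: the narrower cupboard, built the same and fixed to the desk: 120 deep x 110 wide x 115 high mm. Origin at the centre of its underside, axes as the wide one. To be left shut.
- narrow_door (a joint): angle of the narrow cupboard's door, hinged at its left end: 0 = shut, positive = open. It has the same push-to-open catch.
- amber_bottle_mid (a point): centre of a loose brown bottle with a dark cap, 52 mm across, 110 high, standing on the desk; leave alone.
- date_stamp_mid (a point): centre of a loose hand stamp with a wooden knob, 27 x 46 x 70 mm high, standing on the desk; leave alone.
- dropper_vial_mid (a point): centre of a loose dropper vial, 24 mm across, 64 high, standing on the desk; leave alone.
Things that resemble listed ones, but are neither listed nor needed, are in the scene too. Leave any blue or purple look-alike of the narrow_cupboard alone.

How it is judged:
On the way, in this order (a step that is already met when the one before it is completed fails the run):
1. the wide door is pressed in (value of joint wide_door below -0.02 rad).
2. the catch has let go and the wide door stands ajar (value of joint wide_door above 0.3 rad), for 0.1 s.
At the end, for the whole second after the job is handed in: the wide door stands still, open by at least 1.35 rad (77 degrees); the narrow door is shut (within 0.05 rad); bottle, stamp and vial are within 30 mm of where they stood (value of joint wide_door above 1.35 rad and velocity of joint wide_door between -0.05 and 0.05 rad/s and value of joint narrow_door below 0.05 rad and distance of each of amber_bottle_mid, date_stamp_mid, dropper_vial_mid from where it was at the start of the episode below 0.03 m); the robot touches nothing.
It fails at once if the narrow door comes open (value of joint narrow_door above 0.1 rad).
It fails at once if the bottle is lifted, carried or knocked more than 30 mm (distance of amber_bottle_mid from where it was at the start of the episode above 0.03 m).
It fails at once if the stamp is lifted, carried or knocked more than 30 mm (distance of date_stamp_mid from where it was at the start of the episode above 0.03 m).
It fails at once if the vial is lifted, carried or knocked more than 30 mm (distance of dropper_vial_mid from where it was at the start of the episode above 0.03 m).
It also fails if it takes over 51 s, if anything falls off the work surface, if the arm or the gripper's body presses on something with over 40 N, if the wrist force passes 120 N, or if a joint passes its speed limit or range.

## Robot

A 6-joint arm with a two-finger parallel gripper is mounted at the origin on a cart in front of the work surface, level with it; the furniture and walls round the work are solid. World frame = base frame: x ahead of the robot, y to its left, z up, the work surface at z = 0. Lengths are in m, angles in rad, forces in N, time in s.
With the tool pointing down it reaches from about 0.25 to 0.8 m from the base axis. Payload 8.5 kg.
Tool frame: the origin (TCP) lies midway between the tips of the shut fingers; the grasp point (between the pads) lies 19 mm behind it; z points along the fingers, y is the line along which they close (so a half turn about z gives the same grasp; the last joint's range is limited). The gripper opens to 85 mm and grips with 20 to 120 N. Pads are 22 mm wide; open, the fingers measure 114 mm over their backs; the gripper's body (76 mm by 85 mm) begins 54 mm behind the grasp point. The pads swing forward as they close: fully open they stand 13 mm farther back than shut.
Start: joints at [-1.257, 0.238, -0.013, 1.319, 0, 1.571], TCP at [0.162, -0.499, 0.198] pointing down, gripper open.
Joint ranges: [-2.66, 2.66], [-1.03, 1.9], [-1.14, 1.46], [-1.82, 2.27], [-1.45, 1.34], [-3.14, 3.14]. Speed limits (rad/s): [2.22, 2.22, 2.79, 3.14, 3.14, 3.14].

## Interface

Orientations are given as a unit quaternion [x, y, z, w].
In Python, from cell import robot, optics, ticket gives the robot as it stands.
- The arm moves only by the tool drive_tool, never from a script. Its arguments are lists of equal length, an entry for each row: "dp": the shift along the tool's x, y, z each as a share of 0.3 m, from -1 to 1, a list of three; "rot": the turn, a rotation vector about the tool's x, y, z each as a share of pi/2 rad, from -1 to 1, a list of three; "gripper": the opening, from 0 (shut) to 1 (fully open). A call has 1 to 20 rows; each row shifts and turns the commanded pose from where the row before left it, along the tool's axes as they then stand; what a row does not reach is not made up. A row lasts 1/12 s, in which the tool goes at most 41.7 mm and 7.16 degrees, less where a joint would pass 70% of its speed; a pose out of reach is approached as far as the arm can. A call with a number of a shift or a turn outside -1 to 1 is refused whole. A call with a gripper value outside its range is refused whole. The fingers move at their own pace and stop on an object; "newtons" is the grip in N (left out, the last holds). Time passes only in rows, so rows that do not move let the fingers close. It gives the time, the measured TCP pose, the force, the opening and the grip force at its end, in the units of the state.
- robot.sense(): the state, without advancing time (a new reading comes with each control period).
- optics.camera(name): name is "scene" or "top" or "wrist"; returns a dict with "pixels" (480x640x3 uint8, blue, green, red), "fx", "fy", "cx", "cy" (pixels), "k1" (the pictures are not rectified: a ray, as slopes to the right and down, at radius r is drawn at 1 + k1 r^2 times it, then the intrinsics apply), "R" (3x3) and "t" (3): a world point X has camera coordinates R X + t. Camera axes: x right, y down, z forward; pixel columns grow to the right and rows downward; lengths in m; the calibration is good to about 2 mm. A picture is of the moment at which its call begins. There is no depth.
- ticket.close_job(): hands the job in; it is judged then, once.
The state is a dict: "t": time; "joint_positions": joint angles; "joint_velocities": joint speeds; "joint_efforts": joint torques, N m; "tool_pos": TCP position; "ee_rot": TCP orientation; "contact_force": force on the tool from outside, world axes, zero at the start; "ft_torque": the same for the moment, N m; "width": finger opening in m; "gripper_force": force on a finger pad.
Only numpy, scipy, OpenCV 4.12 (cv2) and the standard library are available. Lean on these libraries where they do the work, as an engineer would, in place of code of your own. Each camera call takes 0.05 s, during which the arm holds its last target. There are 200 camera calls.

## Working session

There is one attempt and no reset: what is moved stays moved. The work goes in short steps, Python scripts to look and compute and a tool call to move; the robot and the scene stay as the last step left them, time stands still between calls to the robot, and variables do not carry over. Pictures are saved under pics/ and viewed, at most 10 in all, crops included, and the job is handed in when it is done.

Besides the shell and the picture viewer there is one more tool, called after "Emit:" as name(argument=value, ...), one argument or row to a line, values as JSON. drive_tool: Moves the arm, as the interface text tells. Shift numbers are shares of 0.3 m and turn numbers shares of pi/2 rad, none past 1 either way. Its arguments: {"type":"object","properties":{"dp":{"type":"array"},"rot":{"type":"array"},"gripper":{"type":"array"},"newtons":{"type":"number"}},"required":["dp","rot","gripper"]}

```bash
mkdir -p pics
cat > h.py <<'E'
import numpy as np, cv2
from cell import robot, optics, ticket
def shot(n,f=None):
    c=optics.camera(n)
    c["R"]=np.array(c["R"]);c["t"]=np.array(c["t"])
    if f: cv2.imwrite("pics/"+f,c["pixels"])
    return c
def K(c): return np.array([[c["fx"],0,c["cx"]],[0,c["fy"],c["cy"]],[0,0,1.]]),np.array([c["k1"],0,0,0,0.])
def ray(c,uv):
    k,d=K(c); p=cv2.undistortPoints(np.array(uv,float).reshape(-1,1,2),k,d).reshape(-1,2)
    v=np.c_[p,np.ones(len(p))]@c["R"]; return -c["R"].T@c["t"],v
def onz(c,uv,z):
    o,v=ray(c,uv); return o+v*((z-o[2])/v[:,2])[:,None]
def proj(c,X):
    k,d=K(c); return cv2.projectPoints(np.array(X,float).reshape(-1,1,3),cv2.Rodrigues(c["R"])[0],c["t"],k,d)[0].reshape(-1,2)
E
python3 - <<'E'
from h import *
for n in("scene","top"):
    c=shot(n,n+"0.png"); print(n,-c["R"].T@c["t"],c["R"][2],c["fx"])
s=robot.sense();print(s)
E
```

```text
scene [-0.48446742 -1.15911716  0.94620296] [ 0.61709044  0.61635337 -0.48919107] 602.9247602234846
top [ 0.33683837 -0.07209956  1.49085309] [ 0.17395506 -0.00629028 -0.9847335 ] 564.1143676876615
{'t': 0.1, 'joint_positions': array([-1.25700489e+00,  2.38694931e-01, -1.42036204e-02,  1.31921187e+00,
       -2.43490914e-05,  1.57081110e+00]), 'joint_velocities': array([ 0.00135536, -0.00145721,  0.002627  ,  0.00100678, -0.00093572,
        0.00119406]), 'joint_efforts': array([ 4.49895952e-04, -5.39718497e+01,  3.47000992e+01,  1.33597731e-02,
        4.71804151e-05, -1.52190717e-05]), 'tool_pos': array([ 0.16190609, -0.49894689,  0.19754241]), 'ee_rot': array([ 9.87718035e-01,  1.56245487e-01, -1.14694974e-04, -6.47071810e-04]), 'contact_force': array([ 0.42811203, -0.60189051, -0.74942248]), 'ft_torque': array([-0.05711176,  0.04634656, -0.07393072]), 'gripper_force': 0.0, 'width': 0.08534696666635569}
```

View pics/scene0.png

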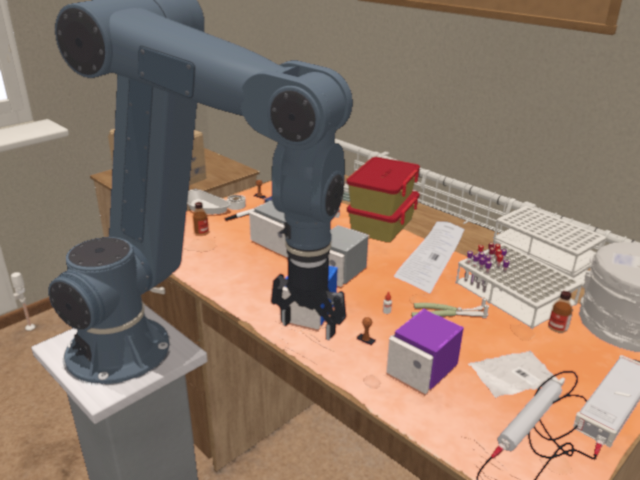

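View pics/top0.png

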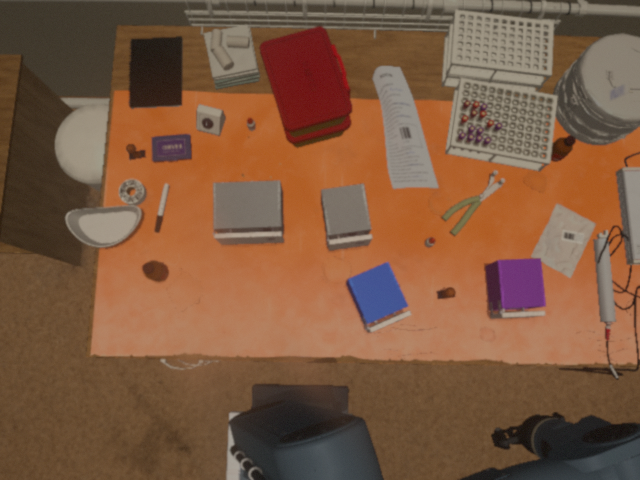

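The top view shows the wide cupboard at about (248,210) with its door along row 238, and the narrow one at (347,215). A bottle stands at (155,270), a stamp at (446,293) and a vial at (430,242), and the blue and purple look-alikes are at (378,295) and (517,285). I'll measure the wide cupboard next.

Run:
```python
from h import *
c=shot("top"); im=c["pixels"]
hsv=cv2.cvtColor(im,cv2.COLOR_BGR2HSV)
m=((hsv[...,1]<60)&(hsv[...,2]>60)).astype(np.uint8)
m[:, :200]=0;m[:,390:]=0;m[:170]=0;m[255:]=0
print("V col 250",hsv[175:250:1,250,2])
# roof: grey vs white door
for lo,hi,z in((60,255,.115),):
    n,l,st,ce=cv2.connectedComponentsWithStats(m)
    for i in range(1,n):
        if st[i,4]>300:
            cs=cv2.findContours((l==i).astype(np.uint8),0,2)[0][0]
            q=cv2.approxPolyDP(cs,5,True).reshape(-1,2)
            print(st[i],q.tolist()); print(onz(c,q,.115).round(3).tolist()); print(onz(c,q,.108).round(3).tolist())
cv2.imwrite("pics/crop1.png",cv2.resize(im[165:345,200:420],None,fx=3.6,fy=3.3,interpolation=cv2.INTER_CUBIC))
```

```text
V col 250 [176 176 176 176 176 171 151 130 122 122 121 122 123 122 122 121 123 121
 122 120 121 120 121 122 122 120 119 122 121 120 120 121 122 120 120 120
 121 121 121 122 120 122 119 121 120 119 122 121 122 121 121 116 104  88
  81  83  99 138 164 174 172 152 122 103 101 101  99 102 121 150 166 175
 178 179 179]
[ 214  181   68   47 2959] [[279, 182], [214, 184], [218, 225], [280, 226]]
[[0.728, 0.041, 0.115], [0.719, 0.204, 0.115], [0.614, 0.189, 0.115], [0.615, 0.034, 0.115]]
[[0.73, 0.041, 0.108], [0.721, 0.206, 0.108], [0.615, 0.19, 0.108], [0.616, 0.035, 0.108]]
[ 322  185   48   51 1947] [[362, 185], [322, 191], [328, 235], [369, 229]]
[[0.724, -0.169, 0.115], [0.707, -0.068, 0.115], [0.594, -0.086, 0.115], [0.612, -0.187, 0.115]]
[[0.726, -0.169, 0.108], [0.709, -0.068, 0.108], [0.596, -0.086, 0.108], [0.613, -0.188, 0.108]]
[218 231  64   7 305] [[281, 232], [218, 236]]
[[0.599, 0.031, 0.115], [0.586, 0.187, 0.115]]
[[0.601, 0.032, 0.108], [0.587, 0.189, 0.108]]
```

View pics/crop1.png

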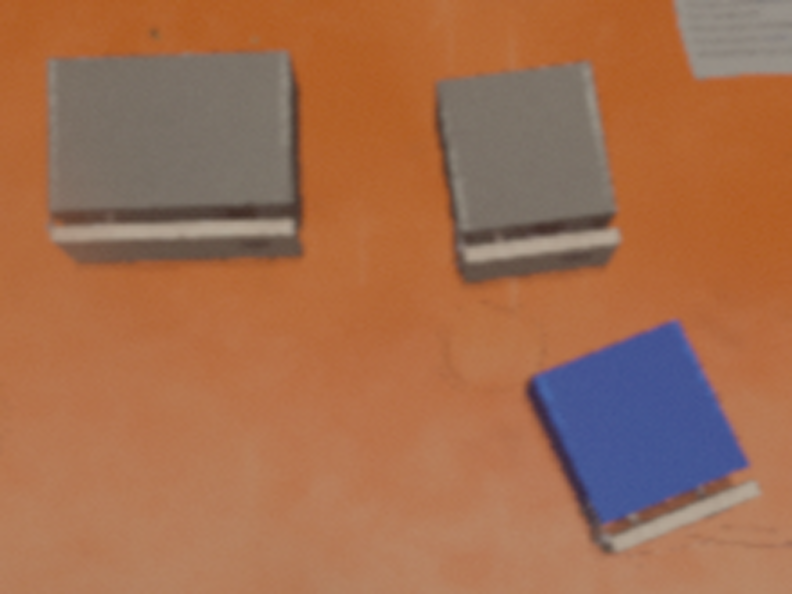

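```bash
cat > geo.py <<'E'
from h import *
def fit(L,X):  # 2D rigid fit
    L=np.array(L,float);X=np.array(X)[:,:2];a=L-L.mean(0);b=X-X.mean(0)
    th=np.arctan2((a[:,0]*b[:,1]-a[:,1]*b[:,0]).sum(),(a*b).sum())
    R=np.array([[np.cos(th),-np.sin(th)],[np.sin(th),np.cos(th)]]);o=X.mean(0)-R@L.mean(0)
    return th,R,o,np.abs(a@R.T-b).max()
E
python3 - <<'E'
from geo import *
c=shot("top")
roof=onz(c,[(213.3,183.2),(280.5,180.8),(213.9,229.2),(282.2,227.7)],.115)
door=onz(c,[(215.3,238.3),(281.9,236.2),(214.4,234.1),(281.7,231.7)],.108)
for P in(roof,door):print(P.round(4).tolist())
Lr=[(60,85),(60,-85),(-60,85),(-60,-85)];Ld=[(-82,85),(-82,-85),(-70,85),(-70,-85)]
for L,P in((Lr,roof),(Ld,door),(Lr+Ld,np.r_[roof,door])):
    th,R,o,e=fit(np.array(L)/1000,P);print(th,o,e)
    for n,q in(("mark",(-.082,-.055)),("hinge",(-.07,.085)),("edge",(-.07,-.085))):print(n,(R@q+o).round(4))
print("mark",onz(c,[(271.7,238.6)],.078))
nar=onz(c,[(200+438/3.6,165+85/3.3),(200+590/3.6,165+63/3.3),(200+460/3.6,165+235/3.3),(200+614/3.6,165+215/3.3)],.115);print(nar.round(3).tolist())
E
```

```text
[[0.7212, 0.2063, 0.115], [0.731, 0.0369, 0.115], [0.603, 0.1983, 0.115], [0.6104, 0.0286, 0.115]]
[[0.5814, 0.1949, 0.108], [0.5902, 0.0292, 0.108], [0.592, 0.1978, 0.108], [0.6016, 0.0301, 0.108]]
0.05630229336309236 [0.66639423 0.11754774] 0.0013342695710733543
mark [0.5876 0.058 ]
hinge [0.5917 0.1985]
edge [0.6013 0.0287]
0.05560896469733581 [0.66716037 0.11721254] 0.00259002461225627
mark [0.5883 0.0577]
hinge [0.5925 0.1982]
edge [0.602  0.0285]
0.056658712963023924 [0.66677506 0.11741997] 0.0027064991319283582
mark [0.588  0.0579]
hinge [0.5921 0.1983]
edge [0.6017 0.0286]
mark [[0.58892053 0.05712951 0.078     ]]
[[0.707, -0.067, 0.115], [0.727, -0.174, 0.115], [0.591, -0.085, 0.115], [0.609, -0.191, 0.115]]
```

Emit:
drive_tool(
  dp=[
    [0, 0, 0],
    [0, 0, 0],
    [0, 0, 0],
    [0.05, -0.07, 0],
    [0.05, -0.07, 0],
    [0.05, -0.07, 0],
    [0.05, -0.07, 0],
    [0.05, -0.07, 0],
    [0.05, -0.07, 0],
    [0.05, -0.07, 0],
    [0.05, -0.07, 0],
    [0.05, -0.07, 0],
    [0.05, -0.07, 0],
    [0.05, -0.07, 0],
    [0.05, -0.07, 0],
    [0.05, -0.07, 0],
    [0.05, -0.07, 0],
    [0.05, -0.07, 0],
    [0.05, -0.07, 0],
    [0.05, -0.07, 0],
  ],
  rot=[
    [0, 0, 0.055],
    [0, 0, 0.055],
    [0, 0, 0.054],
    [0, 0, 0],
    [0, 0, 0],
    [0, 0, 0],
    [0, 0, 0],
    [0, 0, 0],
    [0, 0, 0],
    [0, 0, 0],
    [0, 0, 0],
    [0, 0, 0],
    [0, 0, 0],
    [0, 0, 0],
    [0, 0, 0],
    [0, 0, 0],
    [0, 0, 0],
    [0, 0, 0],
    [0, 0, 0],
    [0, 0, 0],
  ],
  gripper=[0, 0, 0, 0, 0, 0, 0, 0, 0, 0, 0, 0, 0, 0, 0, 0, 0, 0, 0, 0],
)

```text
t: 1.87
tool_pos: [0.397, -0.1273, 0.1981]
ee_rot: [1.0, 0.028, 0.0, -0.0]
contact_force: [0.4, -0.7, 0.8]
width: -0.0002
gripper_force: 0.0
```

Emit:
drive_tool(
  dp=[
    [0.066, -0.071, 0],
    [0.066, -0.071, 0],
    [0.066, -0.071, 0],
    [0.066, -0.071, 0],
    [0.066, -0.071, 0],
    [0.066, -0.071, 0],
    [0.066, -0.071, 0],
    [0.066, -0.071, 0],
    [0, 0, 0.055],
    [0, 0, 0.055],
    [0, 0, 0.055],
    [0, 0, 0.055],
    [0, 0, 0.055],
    [0, 0, 0.055],
    [0, 0, 0.055],
    [0, 0, 0.055],
    [0, 0, 0],
  ],
  rot=[
    [0, 0, 0],
    [0, 0, 0],
    [0, 0, 0],
    [0, 0, 0],
    [0, 0, 0],
    [0, 0, 0],
    [0, 0, 0],
    [0, 0, 0],
    [0, 0, 0],
    [0, 0, 0],
    [0, 0, 0],
    [0, 0, 0],
    [0, 0, 0],
    [0, 0, 0],
    [0, 0, 0],
    [0, 0, 0],
    [0, 0, 0],
  ],
  gripper=[0, 0, 0, 0, 0, 0, 0, 0, 0, 0, 0, 0, 0, 0, 0, 0, 0],
)

```text
t: 3.28
tool_pos: [0.5436, 0.0417, 0.0631]
ee_rot: [0.999, 0.036, -0.003, -0.004]
contact_force: [-0.6, -0.6, -0.1]
width: -0.0
gripper_force: 0.0
```

Emit:
drive_tool(
  dp=[
    [0, -0.02, 0],
    [0, -0.02, 0],
    [0.02, 0, 0],
    [0.02, 0, 0],
    [0.02, 0, 0],
    [0.01, 0, 0],
    [0, 0, 0],
    [0, 0, 0],
  ],
  rot=[
    [0, 0, 0],
    [0, 0, 0],
    [0, 0, 0],
    [0, 0, 0],
    [0, 0, 0],
    [0, 0, 0],
    [0, 0, 0],
    [0, 0, 0],
  ],
  gripper=[0, 0, 0, 0, 0, 0, 0, 0],
)

```text
t: 3.95
tool_pos: [0.5664, 0.0499, 0.0661]
ee_rot: [0.999, 0.04, -0.0, -0.006]
contact_force: [-0.0, -0.4, -0.0]
width: 0.0001
gripper_force: 0.0
```

Emit:
drive_tool(
  dp=[
    [0.007, 0, 0],
    [0.007, 0, 0],
    [0.007, 0, 0],
    [0.007, 0, 0],
    [0, 0, 0],
    [0, 0, 0],
  ],
  rot=[
    [0, 0, 0],
    [0, 0, 0],
    [0, 0, 0],
    [0, 0, 0],
    [0, 0, 0],
    [0, 0, 0],
  ],
  gripper=[0, 0, 0, 0, 0, 0],
)

```text
t: 4.45
tool_pos: [0.5747, 0.0506, 0.0662]
ee_rot: [0.999, 0.04, -0.0, -0.006]
contact_force: [-0.6, -0.5, 0.4]
width: 0.0002
gripper_force: 0.0
```

Emit:
drive_tool(
  dp=[
    [0.007, 0, 0],
    [0.007, 0, 0],
    [0, 0, 0],
    [0, 0, 0],
  ],
  rot=[
    [0, 0, 0],
    [0, 0, 0],
    [0, 0, 0],
    [0, 0, 0],
  ],
  gripper=[0, 0, 0, 0],
)

```text
t: 4.78
tool_pos: [0.5789, 0.051, 0.0662]
ee_rot: [0.999, 0.04, -0.0, -0.006]
contact_force: [-0.7, -0.6, 0.7]
width: 0.0001
gripper_force: 0.0
```

Emit:
drive_tool(
  dp=[
    [0.007, 0, 0],
    [0.007, 0, 0],
    [0, 0, 0],
    [0, 0, 0],
  ],
  rot=[
    [0, 0, 0],
    [0, 0, 0],
    [0, 0, 0],
    [0, 0, 0],
  ],
  gripper=[0, 0, 0, 0],
)

```text
t: 5.12
tool_pos: [0.583, 0.0513, 0.0662]
ee_rot: [0.999, 0.04, -0.0, -0.006]
contact_force: [-1.8, -0.6, -0.7]
width: -0.0
gripper_force: 0.5
```

Emit:
drive_tool(
  dp=[
    [0.007, 0, 0],
    [0.007, 0, 0],
    [0, 0, 0],
    [0, 0, 0],
  ],
  rot=[
    [0, 0, 0],
    [0, 0, 0],
    [0, 0, 0],
    [0, 0, 0],
  ],
  gripper=[0, 0, 0, 0],
)

```text
t: 5.45
tool_pos: [0.5871, 0.0515, 0.0661]
ee_rot: [0.999, 0.04, -0.0, -0.006]
contact_force: [-2.4, -1.8, -0.1]
width: 0.0001
gripper_force: 1.2
```

Emit:
drive_tool(
  dp=[
    [0.007, 0, 0],
    [0.005, 0, 0],
    [0, 0, 0],
    [0, 0, 0],
  ],
  rot=[
    [0, 0, 0],
    [0, 0, 0],
    [0, 0, 0],
    [0, 0, 0],
  ],
  gripper=[0, 0, 0, 0],
)

```text
t: 5.78
tool_pos: [0.5873, 0.0515, 0.0659]
ee_rot: [0.999, 0.04, -0.003, -0.006]
contact_force: [-14.3, -4.5, 8.0]
width: -0.0002
gripper_force: 7.2
```

Emit:
drive_tool(
  dp=[
    [-0.1, 0, 0],
    [-0.1, 0, 0],
    [-0.1, 0, 0],
    [-0.1, 0, 0],
    [-0.1, 0, 0],
    [-0.05, 0, 0],
    [0, 0, 0],
    [0, 0, 0],
    [0, 0, -0.1],
    [0, 0, -0.1],
    [0, 0, -0.1],
    [0, 0, -0.1],
    [0, 0, 0],
  ],
  rot=[
    [0, 0, 0],
    [0, 0, 0],
    [0, 0, 0],
    [0, 0, 0],
    [0, 0, 0],
    [0, 0, 0],
    [0, 0, 0],
    [0, 0, 0],
    [0, 0, 0],
    [0, 0, 0],
    [0, 0, 0],
    [0, 0, 0],
    [0, 0, 0],
  ],
  gripper=[0, 0, 0, 0, 0, 0, 0, 0, 0, 0, 0, 0, 0],
)

```text
t: 6.87
tool_pos: [0.4312, 0.0376, 0.1917]
ee_rot: [0.999, 0.04, 0.004, -0.007]
contact_force: [0.9, -0.3, 0.0]
width: -0.0002
gripper_force: 0.0
```

Run:
```python
from geo import *
shot("top","top2.png")
```

```text
(no output)
```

View pics/top2.png

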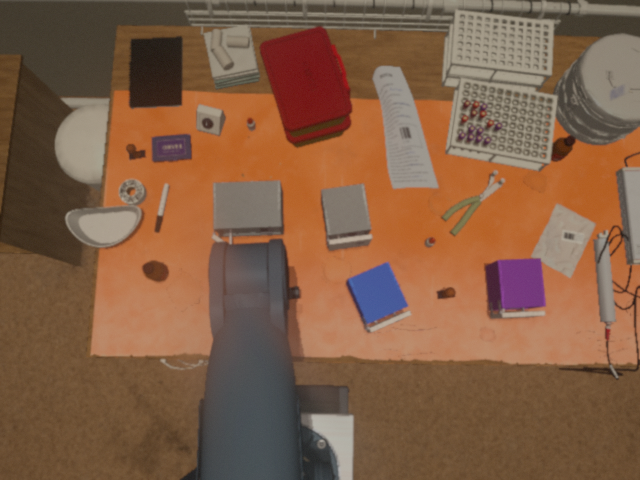

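The arm hides most of the door. A white strip at about (230,238), leaning outwards, suggests it is ajar. I'll move over the gap and look with the wrist camera.

Emit:
drive_tool(
  dp=[
    [0, 0.06, 0],
    [0, 0.06, 0],
    [0.07, -0.005, 0],
    [0.07, -0.005, 0],
    [0.07, -0.005, 0],
    [0.07, -0.005, 0],
    [0.07, -0.005, 0],
    [0.07, -0.005, 0],
    [0, 0, 0],
  ],
  rot=[
    [0, 0, 0],
    [0, 0, 0],
    [0, 0, 0],
    [0, 0, 0],
    [0, 0, 0],
    [0, 0, 0],
    [0, 0, 0],
    [0, 0, 0],
    [0, 0, 0],
  ],
  gripper=[0, 0, 0, 0, 0, 0, 0, 0, 0],
)

```text
t: 7.67
tool_pos: [0.5584, 0.021, 0.184]
ee_rot: [0.999, 0.04, 0.0, -0.007]
contact_force: [-1.5, 0.8, -1.3]
width: -0.0
gripper_force: 0.0
```

Run:
```python
from geo import *
a=shot("scene")["pixels"];b=shot("wrist");h=np.array([.592,.198,.108])
for q in(0,.65,.9): 
  t=-np.pi/2+.057-q; print(q,proj(b,[h,h+.17*np.array([np.cos(t),np.sin(t),0])]).round())
cv2.imwrite("pics/both3.png",np.hstack([cv2.resize(x,(400,300)) for x in(a,b["pixels"])]))
```

```text
0 [[101. 165.]
 [324. 169.]]
0.65 [[101. 165.]
 [280. 294.]]
0.9 [[101. 165.]
 [246. 325.]]
```

View pics/both3.png

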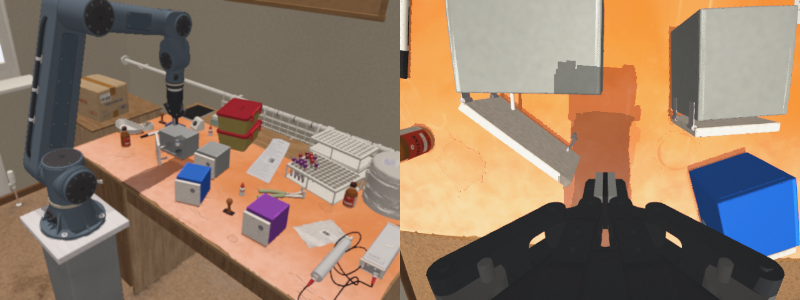

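The wrist view shows the wide door ajar at roughly 0.65–0.7 rad. Its top free corner is near wrist pixel (270,290), and the fingers are to the right of it and behind. The narrow door is still shut.

Emit:
drive_tool(
  dp=[
    [0, 0, 0.066],
    [0, 0, 0.066],
    [0, 0, 0.066],
    [0, 0, 0.066],
    [0, 0, 0.066],
    [0, 0, 0.066],
    [0, 0, 0],
    [-0.014, -0.042, 0],
    [-0.014, -0.042, 0],
    [-0.014, -0.042, 0],
    [-0.014, -0.042, 0],
    [-0.014, -0.042, 0],
    [0, 0, 0],
  ],
  rot=[
    [0, 0, 0],
    [0, 0, 0],
    [0, 0, 0],
    [0, 0, 0],
    [0, 0, 0],
    [0, 0, 0],
    [0, 0, 0],
    [0, 0, 0],
    [0, 0, 0],
    [0, 0, 0],
    [0, 0, 0],
    [0, 0, 0],
    [0, 0, 0],
  ],
  gripper=[0, 0, 0, 0, 0, 0, 0, 0, 0, 0, 0, 0, 0],
)

```text
t: 8.85
tool_pos: [0.5285, 0.0669, 0.0688]
ee_rot: [0.998, 0.054, -0.001, -0.014]
contact_force: [0.9, -0.5, 0.4]
width: -0.0004
gripper_force: 0.0
```

Emit:
drive_tool(
  dp=[
    [-0.019, -0.031, 0],
    [-0.019, -0.031, 0],
    [-0.019, -0.031, 0],
    [-0.019, -0.031, 0],
    [-0.019, -0.031, 0],
    [-0.016, -0.028, 0],
    [-0.016, -0.028, 0],
    [-0.016, -0.028, 0],
    [-0.016, -0.028, 0],
    [0, 0, 0],
  ],
  rot=[
    [0, 0, 0],
    [0, 0, 0],
    [0, 0, 0],
    [0, 0, 0],
    [0, 0, 0],
    [0, 0, 0],
    [0, 0, 0],
    [0, 0, 0],
    [0, 0, 0],
    [0, 0, 0],
  ],
  gripper=[0, 0, 0, 0, 0, 0, 0, 0, 0, 0],
)

```text
t: 9.68
tool_pos: [0.4756, 0.1001, 0.0716]
ee_rot: [0.996, 0.083, -0.003, -0.03]
contact_force: [0.4, -0.8, -0.8]
width: -0.0003
gripper_force: 0.0
```

Run:
```python
from geo import *
s=robot.sense();print(s["joint_positions"].round(3),s["tool_pos"],s["ee_rot"],s["contact_force"],s["ft_torque"])
from scipy.spatial.transform import Rotation as R
print(R.from_quat(s["ee_rot"]).as_matrix().round(3))
b=shot("wrist","w4.png")
```

```text
[ 0.165  0.252 -0.338  0.982  0.061  3.141] [0.47563975 0.10008409 0.07158285] [ 0.99609911  0.08288055 -0.00294755 -0.03014458] [ 0.40285651 -0.78414443 -0.80888332] [-0.06986765 -0.01384652 -0.00478163]
[[ 0.986  0.165 -0.011]
 [ 0.165 -0.984  0.06 ]
 [-0.001 -0.061 -0.998]]
```

View pics/w4.png

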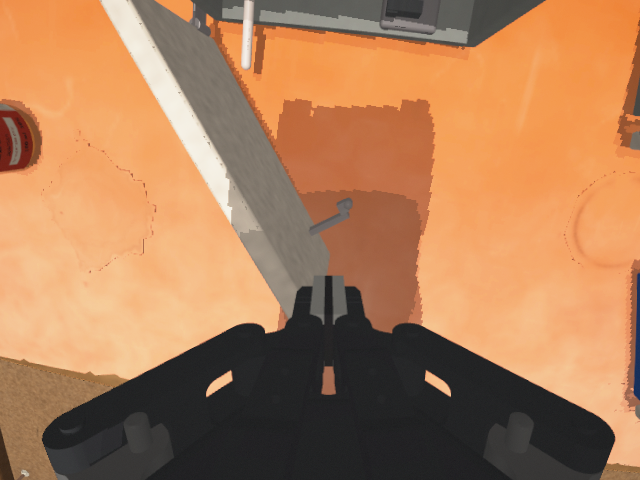

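The wrist view shows the fingers behind the door near its free end, at about (327,290). The door has turned further, but joint 6 is at its limit (3.141). I'll turn the tool about its own axis to free it.

Emit:
drive_tool(
  dp=[
    [0, 0, 0],
    [0, 0, 0],
    [0, 0, 0],
    [0, 0, 0],
    [0, 0, 0],
    [0, 0, 0],
    [0, 0, 0],
  ],
  rot=[
    [0, 0, -0.07],
    [0, 0, -0.07],
    [0, 0, -0.07],
    [0, 0, -0.07],
    [0, 0, -0.07],
    [0, 0, -0.07],
    [0, 0, 0],
  ],
  gripper=[0, 0, 0, 0, 0, 0, 0],
)

```text
t: 10.32
tool_pos: [0.4771, 0.0996, 0.0714]
ee_rot: [0.915, 0.403, 0.007, -0.029]
contact_force: [-0.5, 0.5, -0.6]
width: 0.0
gripper_force: 0.0
```

Run:
```python
from geo import *
s=robot.sense();print(s["joint_positions"].round(3),s["tool_pos"],s["contact_force"])
from scipy.spatial.transform import Rotation as R
M=R.from_quat(s["ee_rot"]).as_matrix();print(M.round(3))
p=s["tool_pos"]
for w in((.462,.125),(.455,.16),(.455,.195)):
    w=np.r_[w,.066]; print((M.T@(w-p)/.3).round(3)); p=w
```

```text
[ 0.164  0.254 -0.336  0.981  0.06   2.476] [0.47709142 0.09957132 0.07144979] [-0.47185286  0.51358964 -0.62690955]
[[ 0.675  0.737 -0.01 ]
 [ 0.737 -0.674  0.059]
 [ 0.037 -0.047 -0.998]]
[ 0.028 -0.093  0.024]
[ 0.07  -0.096  0.007]
[ 0.086 -0.079  0.007]
```

Emit:
drive_tool(
  dp=[
    [0.007, -0.023, 0.004],
    [0.007, -0.023, 0.004],
    [0.007, -0.023, 0.004],
    [0.007, -0.023, 0.004],
    [0.018, -0.024, 0.002],
    [0.018, -0.024, 0.002],
    [0.018, -0.024, 0.002],
    [0.018, -0.024, 0.002],
    [0, 0, 0],
  ],
  rot=[
    [0, 0, 0],
    [0, 0, 0],
    [0, 0, 0],
    [0, 0, 0],
    [0, 0, 0],
    [0, 0, 0],
    [0, 0, 0],
    [0, 0, 0],
    [0, 0, 0],
  ],
  gripper=[0, 0, 0, 0, 0, 0, 0, 0, 0],
)

```text
t: 11.07
tool_pos: [0.4555, 0.162, 0.0681]
ee_rot: [0.915, 0.401, 0.007, -0.029]
contact_force: [-0.6, 0.1, 0.7]
width: 0.0001
gripper_force: 0.0
```

Run:
```python
from geo import *
s=robot.sense();print(s["joint_positions"].round(3),s["tool_pos"],s["contact_force"])
from scipy.spatial.transform import Rotation as R
M=R.from_quat(s["ee_rot"]).as_matrix();print(M.round(3))
p=s["tool_pos"]
for w in((.455,.195),(.455,.13)):
    w=np.r_[w,.066]; print((M.T@(w-p)/.3).round(3)); p=w
```

```text
[ 0.299  0.245 -0.358  0.96   0.06   2.615] [0.45554116 0.16204147 0.06814607] [-0.60909693  0.13649329  0.68728251]
[[ 0.678  0.735 -0.01 ]
 [ 0.734 -0.676  0.06 ]
 [ 0.037 -0.048 -0.998]]
[ 0.079 -0.075  0.014]
[-0.159  0.147 -0.013]
```

Push on to about 1.6–1.7 rad, slowly, then back off and look.

Emit:
drive_tool(
  dp=[
    [0.014, -0.013, 0],
    [0.014, -0.013, 0],
    [0.014, -0.013, 0],
    [0.014, -0.013, 0],
    [0.012, -0.011, 0],
    [0.005, -0.005, 0],
    [0, 0, 0],
    [0, 0, 0],
    [-0.02, 0.02, 0],
    [-0.03, 0.03, 0],
    [-0.04, 0.035, 0],
    [-0.04, 0.035, 0],
    [-0.04, 0.035, 0],
    [0, 0, -0.08],
    [0, 0, -0.08],
    [0, 0, -0.08],
    [0, 0, -0.08],
    [0, 0, -0.08],
    [0, 0, 0],
  ],
  rot=[
    [0, 0, 0],
    [0, 0, 0],
    [0, 0, 0],
    [0, 0, 0],
    [0, 0, 0],
    [0, 0, 0],
    [0, 0, 0],
    [0, 0, 0],
    [0, 0, 0],
    [0, 0, 0],
    [0, 0, 0],
    [0, 0, 0],
    [0, 0, 0],
    [0, 0, 0],
    [0, 0, 0],
    [0, 0, 0],
    [0, 0, 0],
    [0, 0, 0],
    [0, 0, 0],
  ],
  gripper=[0, 0, 0, 0, 0, 0, 0, 0, 0, 0, 0, 0, 0, 0, 0, 0, 0, 0, 0],
)

```text
t: 12.65
tool_pos: [0.4584, 0.1136, 0.1898]
ee_rot: [0.916, 0.4, 0.01, -0.028]
contact_force: [0.2, 1.1, -0.6]
width: -0.0001
gripper_force: 0.0
```

Run:
```python
from geo import *
b=shot("wrist","w5.png");h=np.array([.592,.198,.108])
for q in(1.35,1.5,1.65): 
  t=-np.pi/2+.057-q; print(q,proj(b,[h,h+.17*np.array([np.cos(t),np.sin(t),0])]).round())
```

```text
1.35 [[392.  18.]
 [272. 221.]]
1.5 [[392.  18.]
 [246. 203.]]
1.65 [[392.  18.]
 [221. 180.]]
```

View pics/w5.png

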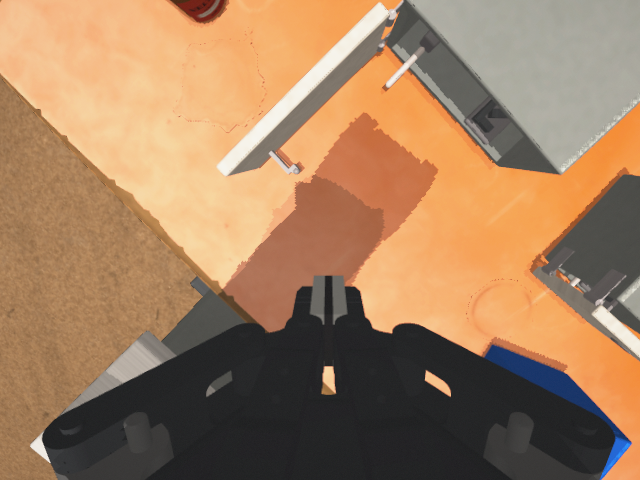

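The door's free corner is at about (231,174), which matches roughly 1.65 rad open. The fingers are clear of everything.

```bash
python3 -c "
from h import *
print(ticket.close_job())"
```

```text
the job is handed in; nothing more can be done
None
```

I pressed the wide door until its catch let go, then pushed it open to about 1.65 rad and handed the job in; the robot touched neither the narrow cupboard nor the bottle, stamp or vial, and no verdict came back.

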